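# Let two tins down a gravity lane with the seesaw release

### The job

Two red-banded tins are wanted at the packing end. On the lane that holds the red-banded tins, press the black lever pad right down with the fingertips so that the gate at the other end of the rocker lifts and one tin rolls down to the foot of the lane, let the lever come all the way back up so that the next tin moves to the gate, then press and release it once more for the second tin. The third red tin stays waiting behind the shut gate; do not touch, pick up or move any tin by hand, and leave the blue-banded lane and the other things on the bench alone.

Things in the scene. Friction and masses are not known exactly. Their poses are not given: they have to be found in the camera images.
- lane_red: fixed sheet-metal gravity lane, 385 x 92 mm, with three red-banded tins lying across it. Origin on the bench under the rocker's pivot; x points uphill, away from the foot, z up. Foot lip 163 mm to -x, back end 210 mm to +x. A yellow rocker's gate stops the tins 32 mm downhill of the pivot; its black lever pad is on the -y side. The two lanes are alike but for the tins, and may stand left or right
- lane_blue: fixed sheet-metal gravity lane, 385 x 92 mm, with three blue-banded tins lying across it. Origin on the bench under the rocker's pivot; x points uphill, away from the foot, z up. Foot lip 163 mm to -x, back end 210 mm to +x. A yellow rocker's gate stops the tins 32 mm downhill of the pivot; its black lever pad is on the -y side. The two lanes are alike but for the tins, and may stand left or right
- pad_red (a point): top centre of the red lane's black lever pad (46 mm along lane x, 42 mm along lane y), moving with it. At rest 100 mm to lane +x, 90 mm to lane -y of the lane's origin, 196 mm above the bench, uphill edge tilted up 0.39 rad; clear from above. Fully down it is 87 mm lower, about 12 mm farther to lane +x, tilted 0.39 rad the other way. It swings 115 mm from the pivot
- pad_blue (a point): top centre of the blue lane's black lever pad (46 mm along lane x, 42 mm along lane y), moving with it. At rest 100 mm to lane +x, 90 mm to lane -y of the lane's origin, 196 mm above the bench, uphill edge tilted up 0.39 rad; clear from above. Fully down it is 87 mm lower, about 12 mm farther to lane +x, tilted 0.39 rad the other way. It swings 115 mm from the pivot
- rocker_red (a joint): red rocker: 0 at rest, gate shut; 0.78 rad at its stop, pad fully down. A spring returns it (3.5 N on the pad starts it, 7.5 N holds it down). A tin passes under the gate from about 0.65 rad, reaching the foot in 1 s; a hold-back blade keeps the next tin, so one press frees one tin. With the lever back under 0.1 rad the next tin rolls to the gate within 1 s
- rocker_blue (a joint): blue rocker: 0 at rest, gate shut; 0.78 rad at its stop, pad fully down. A spring returns it (3.5 N on the pad starts it, 7.5 N holds it down). A tin passes under the gate from about 0.65 rad, reaching the foot in 1 s; a hold-back blade keeps the next tin, so one press frees one tin. With the lever back under 0.1 rad the next tin rolls to the gate within 1 s
- red_1: food tin with a red band round it, 65 mm across, 80 mm long, lying across the red lane (its y along the tin's axis); origin at its middle. Number 1 from the gate at the start. It turns as it rolls
- red_2: food tin with a red band round it, 65 mm across, 80 mm long, lying across the red lane (its y along the tin's axis); origin at its middle. Number 2 from the gate at the start. It turns as it rolls
- red_3: food tin with a red band round it, 65 mm across, 80 mm long, lying across the red lane (its y along the tin's axis); origin at its middle. Number 3 from the gate at the start. It turns as it rolls
- blue_1: food tin with a blue band round it, 65 mm across, 80 mm long, lying across the blue lane (its y along the tin's axis); origin at its middle. Number 1 from the gate at the start. It turns as it rolls
- blue_2: food tin with a blue band round it, 65 mm across, 80 mm long, lying across the blue lane (its y along the tin's axis); origin at its middle. Number 2 from the gate at the start. It turns as it rolls
- blue_3: food tin with a blue band round it, 65 mm across, 80 mm long, lying across the blue lane (its y along the tin's axis); origin at its middle. Number 3 from the gate at the start. It turns as it rolls
- jar: amber jar with a green lid, 64 mm across, 95 mm high, loose on the bench; origin under its middle
- tape: roll of red tape lying flat, 60 mm across, 24 mm high, loose; origin under its middle
- marker: blue marker pen lying on the bench, 15 mm thick, 135 mm long along its x, loose; origin under its middle
- tin_yellow: yellow-banded tin standing upright, 65 mm across, 80 mm high, loose; origin under its middle
- cup: white plastic cup, 80 mm across, 65 mm high, loose; origin under its middle
- scoop: long spoon lying on the bench, about 190 mm long along its x, loose
- labels: small cardboard box, 90 x 60 x 45 mm, loose; origin under its middle

How it is judged:
By the outcome, as a careful person would: the job done as asked, in the order asked, and still so for the second after the job is handed in, with the robot touching nothing.
It also fails if it takes over 48 s, if anything falls off the work surface, if the arm or the gripper's body presses on something with over 40 N, if the wrist force passes 120 N, or if a joint passes its speed limit or range.

### The arm

A 6-joint arm with a two-finger parallel gripper is mounted at the origin on the work surface. World frame = base frame: x ahead of the robot, y to its left, z up, the work surface at z = 0. Lengths are in m, angles in rad, forces in N, time in s.
With the tool pointing down it reaches from about 0.25 to 0.85 m from the base axis. Payload 12.5 kg.
Tool frame: the origin (TCP) lies midway between the tips of the shut fingers; the grasp point (between the pads) lies r.tcp_to_grasp behind it (r.tcp_to_grasp is the distance from the TCP to the grasp point, in m); z points along the fingers, x is the direction in which the jaws open and shut, and the axes are right-handed (so a half turn about z gives the same grasp; the last joint's range is limited). The gripper opens to 93 mm and grips with 3 to 60 N. Pads are 15 mm wide; open, the fingers measure 128 mm over their backs; the gripper's body (75 mm by 188 mm) begins 65 mm behind the grasp point.
Start: joints at [1.245, 0.351, 1.652, -0, 1.139, -0.085], TCP at [0.131, 0.534, 0.219] pointing down, gripper open.
Joint ranges: [-2.75, 2.75], [-0.79, 2.1], [0.01, 2.65], [-1.57, 4.71], [0.07, 3.14], [-2.87, 2.87]. Speed limits (rad/s): [2.22, 2.22, 2.79, 3.14, 3.14, 3.14].

### API

Orientations are given as a unit quaternion [w, x, y, z].
In Python, from rig import r, cams, job_done gives the robot as it stands. The module is installed in compiled form; this text tells all that it offers.
- The arm moves only by the tool step_arm, never from a script. Its argument "targets" is a list of rows, each an object of numbers: "tx", "ty", "tz": the shift along the world's x, y, z in mm; "wx", "wy", "wz": the turn, a rotation vector about the world's x, y, z in rad; "jaw": the opening, from 0 (shut) to 1 (fully open). A call has 1 to 8 rows; each row is the pose to reach, as a shift and turn from the pose commanded when the call began; what a row does not reach only later rows make up. A row lasts 1/12 s, in which the tool goes at most 41.7 mm and 7.16 degrees, less where a joint would pass 70% of its speed; a pose out of reach is approached as far as the arm can. A call with a gripper value outside its range is refused whole. The fingers move at their own pace and stop on an object; "squeeze" is the grip in N (left out, the last holds). Time passes only in rows, so rows that repeat a pose let the fingers close. It gives the time, the measured TCP pose, the force and the opening at its end, in the units of the state.
- r.state(): the state, without advancing time (a new reading comes with each control period).
- cams.grab_frame(name): name is "scene" or "side" or "wrist"; returns the picture (400x640x3 uint8, red, green, blue); there is no depth.
- cams.get_calibration(name): a dict with "K" (3x3 intrinsics, pixels), "world_from_camera" (4x4, takes a point from camera to world coordinates). Camera axes: x right, y down, z forward; pixel columns grow to the right and rows downward; lengths in m; the calibration is good to about 2 mm. A picture is of the moment at which its call begins: read the wrist's pose just before it. get_calibration takes no time and is no camera call; for the wrist camera it gives the pose at the moment of the call.
- job_done(): hands the job in, once; it reports no verdict.
The state is a dict: "clock": time; "joint_positions": joint angles; "qvel": joint speeds; "joint_efforts": joint torques, N m; "ee_pos": TCP position; "tcp_rot": TCP orientation; "ft_force": force on the tool from outside, world axes, zero at the start; "ft_torque": the same for the moment, N m; "gripper_width": finger opening in m.
Only numpy, scipy, OpenCV 4.12 (cv2) and the standard library are available. Lean on these libraries where they do the work, as an engineer would, in place of code of your own. Each camera call takes 0.05 s, during which the arm holds its last target.

## Working session

There is one attempt and no reset: what is moved stays moved. The work goes in short steps, Python scripts to look and compute and a tool call to move; the robot and the scene stay as the last step left them, time stands still between calls to the robot, and variables do not carry over. Pictures are saved under pics/ and viewed, and the job is handed in when it is done.

Besides the shell and the picture viewer there is one more tool, called after ">>>" as name(argument=value, ...) on one line, values as JSON. step_arm: Moves the arm, as the interface text tells. Its arguments: {"type":"object","properties":{"targets":{"type":"array"},"squeeze":{"type":"number"}},"required":["targets"]}

```bash
mkdir -p pics; python3 - <<'E'
from rig import r,cams
import cv2,numpy as np
print(r.state(), r.tcp_to_grasp)
for n in("scene","side"):
    im=cams.grab_frame(n);cv2.imwrite(f"pics/{n}0.png",im[:,:,::-1])
    c=cams.get_calibration(n);print(n,np.round(c["K"],1).tolist(),np.round(c["world_from_camera"],3).tolist())
E
```

```text
{'clock': 0.0, 'joint_positions': array([ 1.24538198e+00,  3.51249496e-01,  1.65243930e+00, -1.36558093e-05,
        1.13909693e+00, -8.46006812e-02]), 'qvel': array([-0.00029662, -0.00139521, -0.00155079, -0.0010308 ,  0.00129654,
       -0.00130353]), 'joint_efforts': array([ 8.89096123e-05, -4.97327614e+01, -2.85249621e+01,  6.99000154e-02,
        2.58343597e-02, -1.23653385e-04]), 'ee_pos': array([0.13103672, 0.53379889, 0.21808839]), 'tcp_rot': array([ 3.32295090e-04,  7.86920228e-01,  6.17054453e-01, -4.95452107e-04]), 'ft_force': array([-0.11696708, -0.22896293, -0.09387911]), 'ft_torque': array([0.04340336, 0.01511645, 0.00184184]), 'gripper_width': 0.09277893305599723} 0.0188
scene [[460.0, 0.0, 314.0], [0.0, 460.0, 192.8], [0.0, 0.0, 1.0]] [[-0.686, 0.54, -0.488, 1.136], [0.728, 0.504, -0.465, 0.579], [-0.006, -0.674, -0.739, 1.072], [0.0, 0.0, 0.0, 1.0]]
side [[455.6, 0.0, 320.4], [0.0, 455.6, 195.1], [0.0, 0.0, 1.0]] [[0.817, -0.32, 0.479, -0.207], [-0.576, -0.474, 0.666, -1.059], [0.014, -0.82, -0.572, 1.061], [0.0, 0.0, 0.0, 1.0]]
```

View pics/scene0.png

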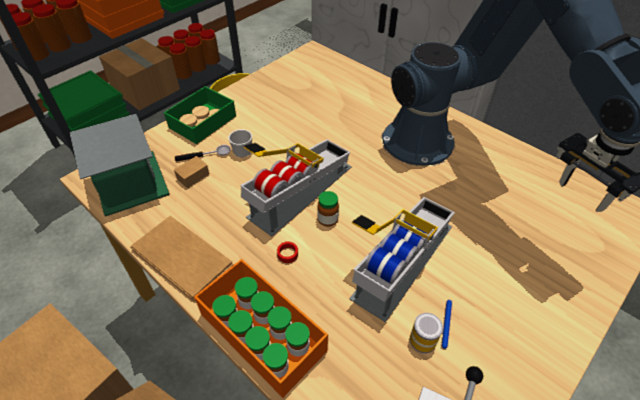

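View pics/side0.png

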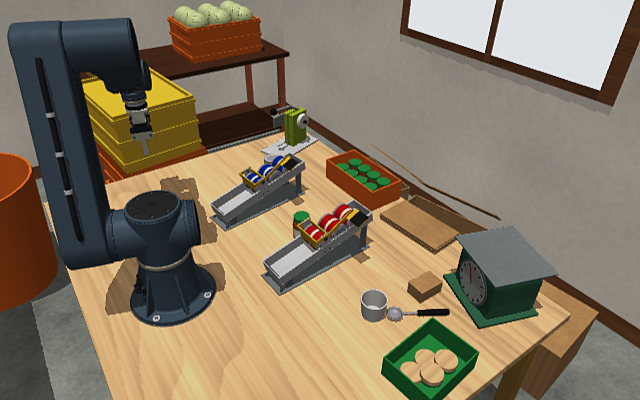

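```bash
cat > h.py <<'E'
from rig import r,cams
import cv2,numpy as np
def ray(n,u,v):
    c=cams.get_calibration(n);T=c["world_from_camera"]
    d=T[:3,:3]@np.linalg.inv(c["K"])@[u,v,1];return T[:3,3],d/np.linalg.norm(d)
def plane(n,u,v,z):
    o,d=ray(n,u,v);return o+d*(z-o[2])/d[2]
def tri(a,b):
    A=np.zeros((3,3));q=np.zeros(3);R=[ray(*a),ray(*b)]
    for o,d in R:
        P=np.eye(3)-np.outer(d,d);A+=P;q+=P@o
    p=np.linalg.solve(A,q);return p,[np.linalg.norm((np.eye(3)-np.outer(d,d))@(p-o)) for o,d in R]
def proj(n,p):
    c=cams.get_calibration(n);T=np.linalg.inv(c["world_from_camera"]);q=c["K"]@(T[:3,:3]@p+T[:3,3]);return q[:2]/q[2]
E
python3 - <<'E'
import cv2
a=cv2.imread("pics/scene0.png")[120:245,220:360];b=cv2.imread("pics/side0.png")[185:305,250:390]
cv2.imwrite("pics/za.png",cv2.resize(a,None,fx=5,fy=4.8,interpolation=cv2.INTER_CUBIC)[:600])
cv2.imwrite("pics/zb.png",cv2.resize(b,None,fx=5,fy=5,interpolation=cv2.INTER_CUBIC))
E
```

```text
(no output)
```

View pics/za.png

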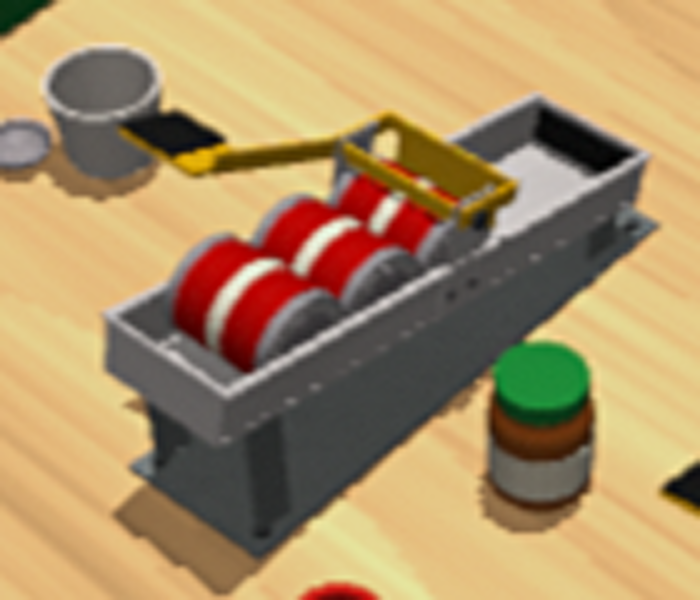

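View pics/zb.png

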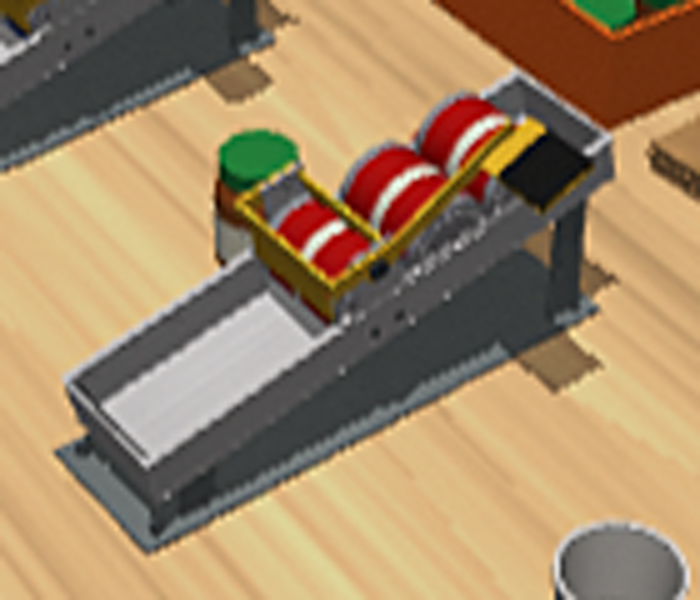

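```bash
python3 - <<'E'
from h import *
s=lambda x,y:("scene",220+x/5,120+y/4.8)
d=lambda x,y:("side",250+x/5,185+y/5)
p,e=tri(s(172,133),d(546,172));print("pad",p,e)
print("base back L",plane(*s(262,555),0),"back R",plane(*s(135,468),0),"foot L",plane(*s(655,228),0))
print("foot L",plane(*d(58,455),0),"foot R",plane(*d(150,550),0),"back R",plane(*d(595,308),0))
print("backtopL", "footlip" )
print("cup rim", plane(*s(103,83),.065), plane("side",374,298,.065),"jar",plane(*s(541,375),.095))
E
```

```text
pad [ 0.54471271 -0.21939793  0.19086223] [np.float64(0.0012946783958046621), np.float64(0.0012946783958046604)]
base back L [ 0.63374756 -0.0680756   0.        ] back R [ 0.63928107 -0.1736558   0.        ] foot L [ 0.26211455 -0.08332507  0.        ]
foot L [ 0.25978638 -0.09018285  0.        ] foot R [ 0.26662412 -0.19417163  0.        ] back R [ 0.64101691 -0.17649099  0.        ]
backtopL footlip
cup rim [ 0.45607057 -0.40488981  0.065     ] [ 0.45580806 -0.41076609  0.065     ] jar [0.47859045 0.00817281 0.095     ]
```

>>> step_arm(targets=[{"tz": 40,"jaw": 0},{"tx": 5,"ty": -10,"tz": 80,"wz": -0.1,"jaw": 0},{"tx": 22,"ty": -40,"tz": 100,"wz": -0.2,"jaw": 0},{"tx": 42,"ty": -76,"tz": 100,"wz": -0.3,"jaw": 0},{"tx": 62,"ty": -112,"tz": 100,"wz": -0.4,"jaw": 0},{"tx": 82,"ty": -148,"tz": 100,"wz": -0.5,"jaw": 0},{"tx": 102,"ty": -184,"tz": 100,"wz": -0.6,"jaw": 0},{"tx": 122,"ty": -220,"tz": 100,"wz": -0.7,"jaw": 0}], squeeze=5)

```text
schema error: expected keys tx, ty, tz, wx, wy, wz, jaw
```

>>> step_arm(targets=[{"tx": 20,"ty": -36,"wz": -0.1,"jaw": 0},{"tx": 40,"ty": -72,"wz": -0.2,"jaw": 0},{"tx": 60,"ty": -108,"wz": -0.3,"jaw": 0},{"tx": 80,"ty": -144,"wz": -0.4,"jaw": 0},{"tx": 100,"ty": -180,"wz": -0.5,"jaw": 0},{"tx": 120,"ty": -216,"wz": -0.585,"jaw": 0},{"tx": 140,"ty": -252,"wz": -0.585,"jaw": 0},{"tx": 160,"ty": -288,"wz": -0.585,"jaw": 0}])

```text
schema error: expected keys tx, ty, tz, wx, wy, wz, jaw
```

All seven keys are required in each row.

>>> step_arm(targets=[{"tx": 0,"ty": 0,"tz": 40,"wx": 0,"wy": 0,"wz": 0,"jaw": 0},{"tx": 5,"ty": -10,"tz": 80,"wx": 0,"wy": 0,"wz": -0.1,"jaw": 0},{"tx": 22,"ty": -40,"tz": 100,"wx": 0,"wy": 0,"wz": -0.2,"jaw": 0},{"tx": 42,"ty": -76,"tz": 100,"wx": 0,"wy": 0,"wz": -0.3,"jaw": 0},{"tx": 62,"ty": -112,"tz": 100,"wx": 0,"wy": 0,"wz": -0.4,"jaw": 0},{"tx": 82,"ty": -148,"tz": 100,"wx": 0,"wy": 0,"wz": -0.5,"jaw": 0},{"tx": 102,"ty": -184,"tz": 100,"wx": 0,"wy": 0,"wz": -0.6,"jaw": 0},{"tx": 122,"ty": -220,"tz": 100,"wx": 0,"wy": 0,"wz": -0.7,"jaw": 0}], squeeze=5)

```text
clock: 0.77
ee_pos: [0.2533, 0.3123, 0.3185]
tcp_rot: [0.0, 0.951, 0.308, -0.0]
ft_force: [1.3, -0.1, -0.7]
gripper_width: 0.0444
```

>>> step_arm(targets=[{"tx": 20,"ty": -36,"tz": 0,"wx": 0,"wy": 0,"wz": -0.1,"jaw": 0},{"tx": 40,"ty": -72,"tz": 0,"wx": 0,"wy": 0,"wz": -0.2,"jaw": 0},{"tx": 60,"ty": -108,"tz": 0,"wx": 0,"wy": 0,"wz": -0.3,"jaw": 0},{"tx": 80,"ty": -144,"tz": 0,"wx": 0,"wy": 0,"wz": -0.4,"jaw": 0},{"tx": 100,"ty": -180,"tz": 0,"wx": 0,"wy": 0,"wz": -0.5,"jaw": 0},{"tx": 120,"ty": -216,"tz": 0,"wx": 0,"wy": 0,"wz": -0.585,"jaw": 0},{"tx": 140,"ty": -252,"tz": 0,"wx": 0,"wy": 0,"wz": -0.585,"jaw": 0},{"tx": 160,"ty": -288,"tz": 0,"wx": 0,"wy": 0,"wz": -0.585,"jaw": 0}])

```text
clock: 1.43
ee_pos: [0.4135, 0.024, 0.3186]
tcp_rot: [-0.0, 1.0, 0.022, 0.0]
ft_force: [0.4, 1.2, 0.1]
gripper_width: 0.0007
```

>>> step_arm(targets=[{"tx": 18,"ty": -35,"tz": 0,"wx": 0,"wy": 0,"wz": 0,"jaw": 0},{"tx": 36,"ty": -70,"tz": 0,"wx": 0,"wy": 0,"wz": 0,"jaw": 0},{"tx": 54,"ty": -105,"tz": 0,"wx": 0,"wy": 0,"wz": 0,"jaw": 0},{"tx": 72,"ty": -140,"tz": 0,"wx": 0,"wy": 0,"wz": 0,"jaw": 0},{"tx": 90,"ty": -175,"tz": 0,"wx": 0,"wy": 0,"wz": 0,"jaw": 0},{"tx": 108,"ty": -210,"tz": 0,"wx": 0,"wy": 0,"wz": 0,"jaw": 0},{"tx": 131,"ty": -248,"tz": -20,"wx": 0,"wy": 0,"wz": 0,"jaw": 0},{"tx": 131,"ty": -248,"tz": -58,"wx": 0,"wy": 0,"wz": 0,"jaw": 0}])

```text
clock: 2.1
ee_pos: [0.5475, -0.2272, 0.2633]
tcp_rot: [0.002, 1.0, 0.021, 0.004]
ft_force: [2.0, -0.4, -0.5]
gripper_width: 0.0003
```

```bash
cat > look.py <<'E'
from h import *
import sys
t=sys.argv[1];w=[]
for n in sys.argv[2:]:
    im=cams.grab_frame(n);cv2.imwrite(f"pics/{n}{t}.png",im[:,:,::-1])
    if n=="scene": w.append(cv2.resize(im[90:245,220:360],(400,443),interpolation=cv2.INTER_CUBIC))
    if n=="side": w.append(cv2.resize(im[150:305,250:390],(400,443),interpolation=cv2.INTER_CUBIC))
    if n=="wrist": cv2.imwrite(f"pics/w{t}.png",im[:,:,::-1])
if w: cv2.imwrite(f"pics/c{t}.png",np.hstack(w)[:,:,::-1])
s=r.state();print(s["clock"],s["ee_pos"],s["ft_force"])
E
python3 look.py 1 scene side wrist
```

```text
2.25 [ 0.54273181 -0.22140728  0.25820613] [0.50309971 0.40653289 0.68408186]
```

View pics/c1.png

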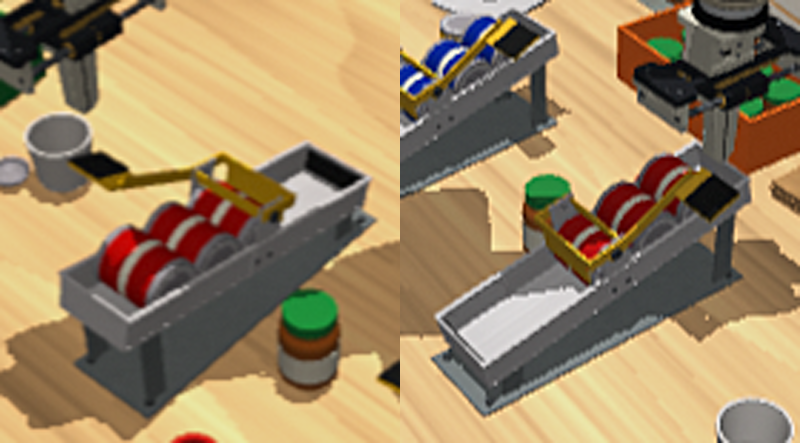

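View pics/w1.png

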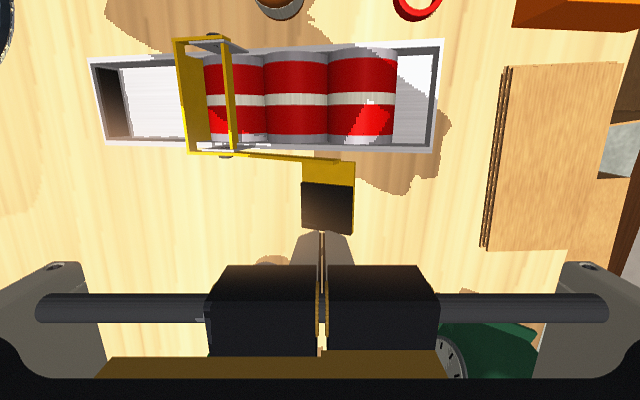

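```bash
python3 - <<'E'
from h import *
print(plane("wrist",327,206,.196), plane("scene",*(254.4,147.7),.196),plane("side",359.2,219.4,.196))
print(cams.get_calibration("wrist")["world_from_camera"][:3,3], r.state()["ee_pos"])
for z in (.196,):
  for u,v in ((301,181),(354,184),(352,235),(300,229)): print(plane("wrist",u,v,z))
E
```

```text
[ 0.5470822  -0.21514249  0.196     ] [ 0.54719242 -0.21388438  0.196     ] [ 0.54132886 -0.22509957  0.196     ]
[ 0.54022703 -0.14206929  0.42320788] [ 0.54273181 -0.22140728  0.25820613]
[ 0.52450628 -0.19442221  0.196     ]
[ 0.56849588 -0.19497342  0.196     ]
[ 0.5702721  -0.24077447  0.196     ]
[ 0.52465162 -0.2372256   0.196     ]
```

>>> step_arm(targets=[{"tx": 0,"ty": 0,"tz": -20,"wx": 0,"wy": 0,"wz": 0,"jaw": 0},{"tx": 0,"ty": 0,"tz": -40,"wx": 0,"wy": 0,"wz": 0,"jaw": 0},{"tx": 0,"ty": 0,"tz": -52,"wx": 0,"wy": 0,"wz": 0,"jaw": 0},{"tx": 1,"ty": 0,"tz": -60,"wx": 0,"wy": 0,"wz": 0,"jaw": 0},{"tx": 3,"ty": 0,"tz": -68,"wx": 0,"wy": 0,"wz": 0,"jaw": 0},{"tx": 4,"ty": 0,"tz": -76,"wx": 0,"wy": 0,"wz": 0,"jaw": 0},{"tx": 4,"ty": 0,"tz": -76,"wx": 0,"wy": 0,"wz": 0,"jaw": 0}])

```text
clock: 2.83
ee_pos: [0.5485, -0.2217, 0.1844]
tcp_rot: [0.0, 1.0, 0.023, 0.0]
ft_force: [0.1, -0.2, 2.5]
gripper_width: 0.0004
```

```bash
python3 look.py 2 scene side
```

```text
2.9333 [ 0.54826182 -0.22178261  0.18509164] [0.26721822 2.19596455 2.37915246]
```

View pics/c2.png

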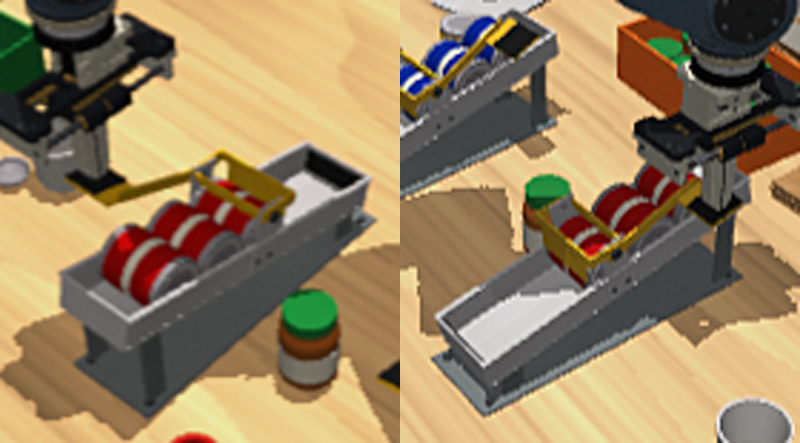

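>>> step_arm(targets=[{"tx": 2,"ty": 0,"tz": -10,"wx": 0,"wy": 0,"wz": 0,"jaw": 0},{"tx": 4,"ty": 0,"tz": -20,"wx": 0,"wy": 0,"wz": 0,"jaw": 0},{"tx": 6,"ty": 0,"tz": -30,"wx": 0,"wy": 0,"wz": 0,"jaw": 0},{"tx": 7,"ty": 0,"tz": -40,"wx": 0,"wy": 0,"wz": 0,"jaw": 0},{"tx": 7,"ty": 0,"tz": -50,"wx": 0,"wy": 0,"wz": 0,"jaw": 0},{"tx": 7,"ty": 0,"tz": -58,"wx": 0,"wy": 0,"wz": 0,"jaw": 0},{"tx": 7,"ty": 0,"tz": -64,"wx": 0,"wy": 0,"wz": 0,"jaw": 0},{"tx": 7,"ty": 0,"tz": -66,"wx": 0,"wy": 0,"wz": 0,"jaw": 0}])

```text
clock: 3.6
ee_pos: [0.5555, -0.2222, 0.119]
tcp_rot: [0.0, 1.0, 0.022, 0.0]
ft_force: [-1.3, 0.4, 8.1]
gripper_width: 0.0005
```

```bash
python3 look.py 3 scene side
```

```text
3.7 [ 0.55567236 -0.22218538  0.11942274] [-0.74761862  1.21228412  7.8192237 ]
```

View pics/c3.png

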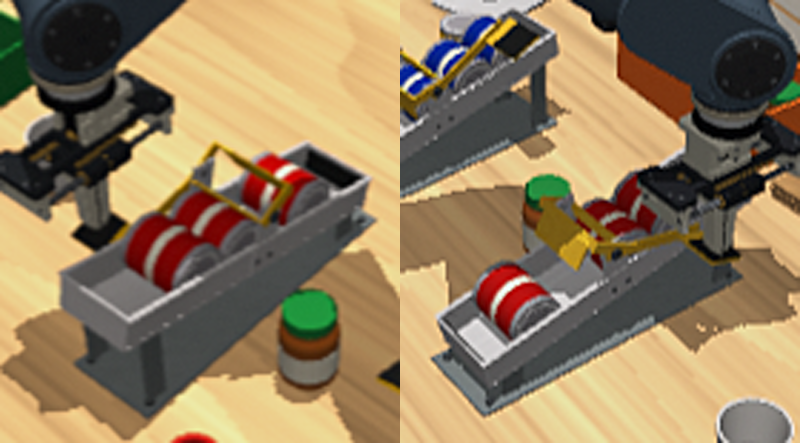

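>>> step_arm(targets=[{"tx": 0,"ty": 0,"tz": -2,"wx": 0,"wy": 0,"wz": 0,"jaw": 0},{"tx": 0,"ty": 0,"tz": -4,"wx": 0,"wy": 0,"wz": 0,"jaw": 0},{"tx": 0,"ty": 0,"tz": -4,"wx": 0,"wy": 0,"wz": 0,"jaw": 0},{"tx": 0,"ty": 0,"tz": -4,"wx": 0,"wy": 0,"wz": 0,"jaw": 0}])

```text
clock: 4.03
ee_pos: [0.5559, -0.2223, 0.1159]
tcp_rot: [0.001, 1.0, 0.022, 0.001]
ft_force: [0.0, -0.1, 8.3]
gripper_width: 0.0006
```

>>> step_arm(targets=[{"tx": 0,"ty": 0,"tz": -2,"wx": 0,"wy": 0,"wz": 0,"jaw": 0},{"tx": 0,"ty": 0,"tz": -2,"wx": 0,"wy": 0,"wz": 0,"jaw": 0}])

```text
clock: 4.2
ee_pos: [0.556, -0.2224, 0.1138]
tcp_rot: [0.001, 1.0, 0.022, 0.001]
ft_force: [0.5, -0.2, 7.5]
gripper_width: 0.0005
```

>>> step_arm(targets=[{"tx": 0,"ty": 0,"tz": -2,"wx": 0,"wy": 0,"wz": 0,"jaw": 0},{"tx": 0,"ty": 0,"tz": -2,"wx": 0,"wy": 0,"wz": 0,"jaw": 0}])

```text
clock: 4.37
ee_pos: [0.556, -0.2224, 0.1118]
tcp_rot: [0.001, 1.0, 0.022, 0.001]
ft_force: [0.8, -1.2, 7.3]
gripper_width: 0.0006
```

>>> step_arm(targets=[{"tx": 0,"ty": 0,"tz": -2,"wx": 0,"wy": 0,"wz": 0,"jaw": 0},{"tx": 0,"ty": 0,"tz": -2,"wx": 0,"wy": 0,"wz": 0,"jaw": 0}])

```text
clock: 4.53
ee_pos: [0.5568, -0.2226, 0.111]
tcp_rot: [0.001, 1.0, 0.022, 0.002]
ft_force: [1.0, 1.4, 13.7]
gripper_width: 0.0006
```

>>> step_arm(targets=[{"tx": 0,"ty": 0,"tz": -2,"wx": 0,"wy": 0,"wz": 0,"jaw": 0},{"tx": 0,"ty": 0,"tz": -2,"wx": 0,"wy": 0,"wz": 0,"jaw": 0}])

```text
clock: 4.7
ee_pos: [0.5578, -0.2228, 0.1102]
tcp_rot: [0.001, 1.0, 0.022, 0.003]
ft_force: [1.6, 2.4, 21.4]
gripper_width: 0.0006
```

```bash
python3 look.py 4 scene side
```

```text
4.8 [ 0.55775953 -0.22280537  0.1101917 ] [ 2.06338885  2.61520571 22.24205918]
```

View pics/c4.png

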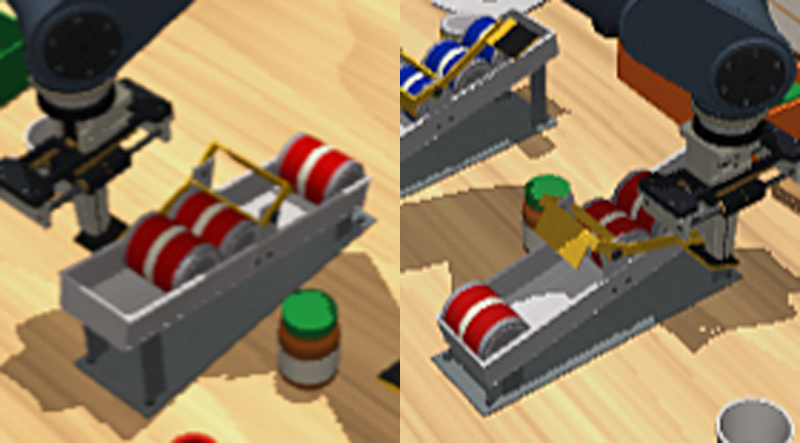

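>>> step_arm(targets=[{"tx": 0,"ty": 0,"tz": 8,"wx": 0,"wy": 0,"wz": 0,"jaw": 0},{"tx": 0,"ty": 0,"tz": 22,"wx": 0,"wy": 0,"wz": 0,"jaw": 0},{"tx": 0,"ty": 0,"tz": 38,"wx": 0,"wy": 0,"wz": 0,"jaw": 0},{"tx": -2,"ty": 0,"tz": 54,"wx": 0,"wy": 0,"wz": 0,"jaw": 0},{"tx": -5,"ty": 0,"tz": 70,"wx": 0,"wy": 0,"wz": 0,"jaw": 0},{"tx": -8,"ty": 0,"tz": 86,"wx": 0,"wy": 0,"wz": 0,"jaw": 0},{"tx": -11,"ty": 0,"tz": 104,"wx": 0,"wy": 0,"wz": 0,"jaw": 0},{"tx": -11,"ty": 0,"tz": 120,"wx": 0,"wy": 0,"wz": 0,"jaw": 0}])

```text
clock: 5.47
ee_pos: [0.5438, -0.222, 0.2281]
tcp_rot: [0.0, 1.0, 0.022, 0.0]
ft_force: [0.4, -1.2, 0.1]
gripper_width: 0.0004
```

>>> step_arm(targets=[{"tx": 0,"ty": 0,"tz": 10,"wx": 0,"wy": 0,"wz": 0,"jaw": 0},{"tx": 0,"ty": 0,"tz": 10,"wx": 0,"wy": 0,"wz": 0,"jaw": 0},{"tx": 0,"ty": 0,"tz": 10,"wx": 0,"wy": 0,"wz": 0,"jaw": 0},{"tx": 0,"ty": 0,"tz": 10,"wx": 0,"wy": 0,"wz": 0,"jaw": 0},{"tx": 0,"ty": 0,"tz": 10,"wx": 0,"wy": 0,"wz": 0,"jaw": 0},{"tx": 0,"ty": 0,"tz": 10,"wx": 0,"wy": 0,"wz": 0,"jaw": 0},{"tx": 0,"ty": 0,"tz": 10,"wx": 0,"wy": 0,"wz": 0,"jaw": 0},{"tx": 0,"ty": 0,"tz": 10,"wx": 0,"wy": 0,"wz": 0,"jaw": 0}])

```text
clock: 6.13
ee_pos: [0.5441, -0.2218, 0.2363]
tcp_rot: [-0.0, 1.0, 0.023, -0.0]
ft_force: [0.0, -0.2, -0.1]
gripper_width: 0.0008
```

>>> step_arm(targets=[{"tx": 0,"ty": 0,"tz": 0,"wx": 0,"wy": 0,"wz": 0,"jaw": 0},{"tx": 0,"ty": 0,"tz": 0,"wx": 0,"wy": 0,"wz": 0,"jaw": 0},{"tx": 0,"ty": 0,"tz": 0,"wx": 0,"wy": 0,"wz": 0,"jaw": 0},{"tx": 0,"ty": 0,"tz": 0,"wx": 0,"wy": 0,"wz": 0,"jaw": 0},{"tx": 0,"ty": 0,"tz": 0,"wx": 0,"wy": 0,"wz": 0,"jaw": 0},{"tx": 0,"ty": 0,"tz": 0,"wx": 0,"wy": 0,"wz": 0,"jaw": 0}])

```text
clock: 6.63
ee_pos: [0.5441, -0.2219, 0.2366]
tcp_rot: [-0.0, 1.0, 0.022, -0.0]
ft_force: [-1.1, -0.0, -0.4]
gripper_width: 0.0009
```

```bash
python3 look.py 5 scene side
```

```text
6.7333 [ 0.54411035 -0.22186288  0.2366197 ] [-0.2132394   0.33286945 -0.48106872]
```

View pics/c5.png

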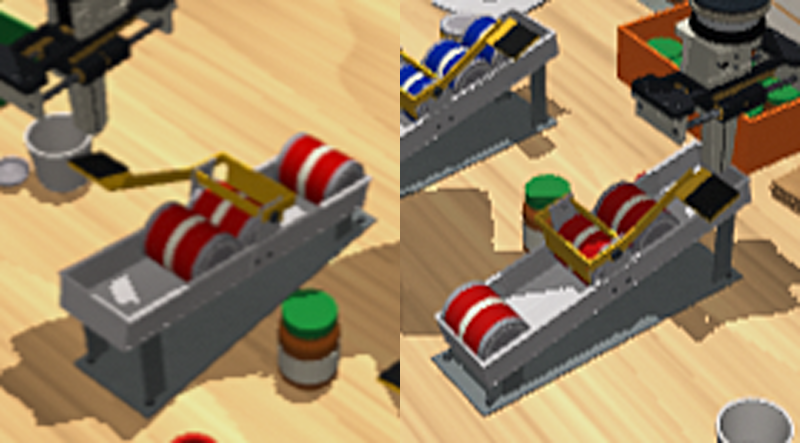

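One tin is at the foot (side crop 485,315), the lever is back at rest and the second tin is at the gate. Now the second press.

>>> step_arm(targets=[{"tx": 0,"ty": 0,"tz": -20,"wx": 0,"wy": 0,"wz": 0,"jaw": 0},{"tx": 1,"ty": 0,"tz": -34,"wx": 0,"wy": 0,"wz": 0,"jaw": 0},{"tx": 3,"ty": 0,"tz": -44,"wx": 0,"wy": 0,"wz": 0,"jaw": 0},{"tx": 4,"ty": 0,"tz": -54,"wx": 0,"wy": 0,"wz": 0,"jaw": 0},{"tx": 6,"ty": 0,"tz": -64,"wx": 0,"wy": 0,"wz": 0,"jaw": 0},{"tx": 8,"ty": 0,"tz": -74,"wx": 0,"wy": 0,"wz": 0,"jaw": 0},{"tx": 10,"ty": 0,"tz": -84,"wx": 0,"wy": 0,"wz": 0,"jaw": 0},{"tx": 11,"ty": 0,"tz": -94,"wx": 0,"wy": 0,"wz": 0,"jaw": 0}])

```text
clock: 7.4
ee_pos: [0.5559, -0.222, 0.1428]
tcp_rot: [0.0, 1.0, 0.023, 0.001]
ft_force: [-1.2, -0.1, 6.3]
gripper_width: 0.0003
```

>>> step_arm(targets=[{"tx": 0,"ty": 0,"tz": -10,"wx": 0,"wy": 0,"wz": 0,"jaw": 0},{"tx": 0,"ty": 0,"tz": -20,"wx": 0,"wy": 0,"wz": 0,"jaw": 0},{"tx": 0,"ty": 0,"tz": -28,"wx": 0,"wy": 0,"wz": 0,"jaw": 0},{"tx": 0,"ty": 0,"tz": -32,"wx": 0,"wy": 0,"wz": 0,"jaw": 0},{"tx": 0,"ty": 0,"tz": -33,"wx": 0,"wy": 0,"wz": 0,"jaw": 0},{"tx": 0,"ty": 0,"tz": -33,"wx": 0,"wy": 0,"wz": 0,"jaw": 0}])

```text
clock: 7.9
ee_pos: [0.5566, -0.2223, 0.1111]
tcp_rot: [0.001, 1.0, 0.022, 0.002]
ft_force: [1.1, 1.2, 11.7]
gripper_width: 0.0007
```

>>> step_arm(targets=[{"tx": 0,"ty": 0,"tz": 0,"wx": 0,"wy": 0,"wz": 0,"jaw": 0},{"tx": 0,"ty": 0,"tz": 0,"wx": 0,"wy": 0,"wz": 0,"jaw": 0},{"tx": 0,"ty": 0,"tz": 0,"wx": 0,"wy": 0,"wz": 0,"jaw": 0},{"tx": 0,"ty": 0,"tz": 0,"wx": 0,"wy": 0,"wz": 0,"jaw": 0},{"tx": 0,"ty": 0,"tz": 0,"wx": 0,"wy": 0,"wz": 0,"jaw": 0},{"tx": 0,"ty": 0,"tz": 0,"wx": 0,"wy": 0,"wz": 0,"jaw": 0}])

```text
clock: 8.4
ee_pos: [0.5567, -0.2223, 0.1112]
tcp_rot: [0.001, 1.0, 0.023, 0.002]
ft_force: [1.2, 1.5, 11.0]
gripper_width: 0.0003
```

```bash
python3 look.py 6 scene side
```

```text
8.5 [ 0.55666033 -0.22228179  0.11114529] [ 1.24374459  0.78678066 11.43565485]
```

View pics/c6.png

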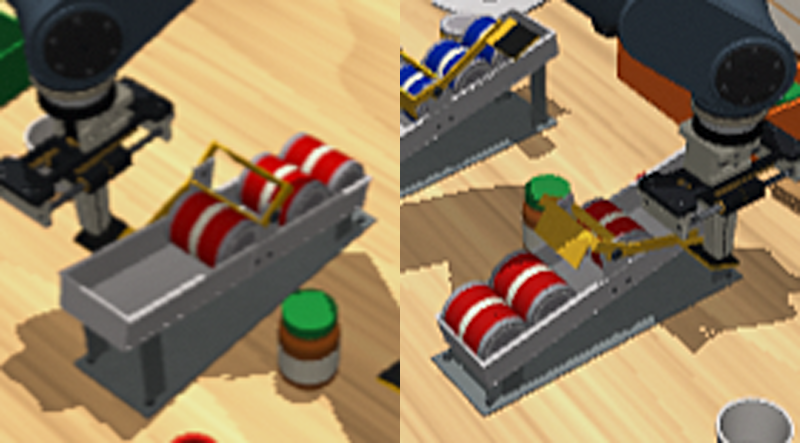

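>>> step_arm(targets=[{"tx": 0,"ty": 0,"tz": 8,"wx": 0,"wy": 0,"wz": 0,"jaw": 0},{"tx": 0,"ty": 0,"tz": 22,"wx": 0,"wy": 0,"wz": 0,"jaw": 0},{"tx": 0,"ty": 0,"tz": 38,"wx": 0,"wy": 0,"wz": 0,"jaw": 0},{"tx": -2,"ty": 0,"tz": 54,"wx": 0,"wy": 0,"wz": 0,"jaw": 0},{"tx": -5,"ty": 0,"tz": 70,"wx": 0,"wy": 0,"wz": 0,"jaw": 0},{"tx": -8,"ty": 0,"tz": 86,"wx": 0,"wy": 0,"wz": 0,"jaw": 0},{"tx": -11,"ty": 0,"tz": 104,"wx": 0,"wy": 0,"wz": 0,"jaw": 0},{"tx": -11,"ty": 0,"tz": 130,"wx": 0,"wy": 0,"wz": 0,"jaw": 0}])

```text
clock: 9.17
ee_pos: [0.5432, -0.2216, 0.239]
tcp_rot: [-0.001, 1.0, 0.022, -0.001]
ft_force: [-0.7, -0.3, 0.7]
gripper_width: 0.0004
```

>>> step_arm(targets=[{"tx": 0,"ty": 0,"tz": 30,"wx": 0,"wy": 0,"wz": 0,"jaw": 0},{"tx": 0,"ty": 0,"tz": 50,"wx": 0,"wy": 0,"wz": 0,"jaw": 0},{"tx": 0,"ty": 0,"tz": 50,"wx": 0,"wy": 0,"wz": 0,"jaw": 0},{"tx": 0,"ty": 0,"tz": 50,"wx": 0,"wy": 0,"wz": 0,"jaw": 0},{"tx": 0,"ty": 0,"tz": 50,"wx": 0,"wy": 0,"wz": 0,"jaw": 0},{"tx": 0,"ty": 0,"tz": 50,"wx": 0,"wy": 0,"wz": 0,"jaw": 0},{"tx": 0,"ty": 0,"tz": 50,"wx": 0,"wy": 0,"wz": 0,"jaw": 0},{"tx": 0,"ty": 0,"tz": 50,"wx": 0,"wy": 0,"wz": 0,"jaw": 0}])

```text
clock: 9.83
ee_pos: [0.5439, -0.2218, 0.2887]
tcp_rot: [-0.0, 1.0, 0.023, -0.001]
ft_force: [0.6, -0.8, -0.2]
gripper_width: 0.0002
```

>>> step_arm(targets=[{"tx": 0,"ty": 0,"tz": 0,"wx": 0,"wy": 0,"wz": 0,"jaw": 0},{"tx": 0,"ty": 0,"tz": 0,"wx": 0,"wy": 0,"wz": 0,"jaw": 0},{"tx": 0,"ty": 0,"tz": 0,"wx": 0,"wy": 0,"wz": 0,"jaw": 0},{"tx": 0,"ty": 0,"tz": 0,"wx": 0,"wy": 0,"wz": 0,"jaw": 0},{"tx": 0,"ty": 0,"tz": 0,"wx": 0,"wy": 0,"wz": 0,"jaw": 0},{"tx": 0,"ty": 0,"tz": 0,"wx": 0,"wy": 0,"wz": 0,"jaw": 0},{"tx": 0,"ty": 0,"tz": 0,"wx": 0,"wy": 0,"wz": 0,"jaw": 0},{"tx": 0,"ty": 0,"tz": 0,"wx": 0,"wy": 0,"wz": 0,"jaw": 0}])

```text
clock: 10.5
ee_pos: [0.5441, -0.2219, 0.2897]
tcp_rot: [0.0, 1.0, 0.022, 0.0]
ft_force: [0.4, 1.1, -0.2]
gripper_width: 0.0005
```

```bash
python3 look.py 7 scene side
```

```text
10.6 [ 0.54413393 -0.2218764   0.28964436] [ 1.04496953 -0.15542317  0.84118359]
```

View pics/c7.png

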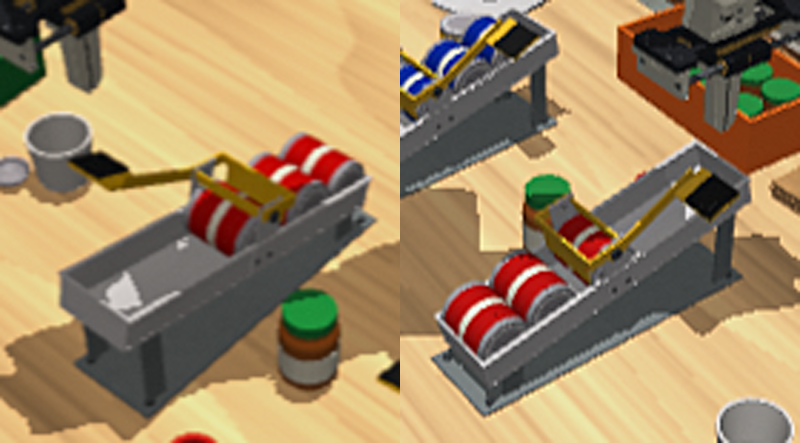

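View pics/scene7.png

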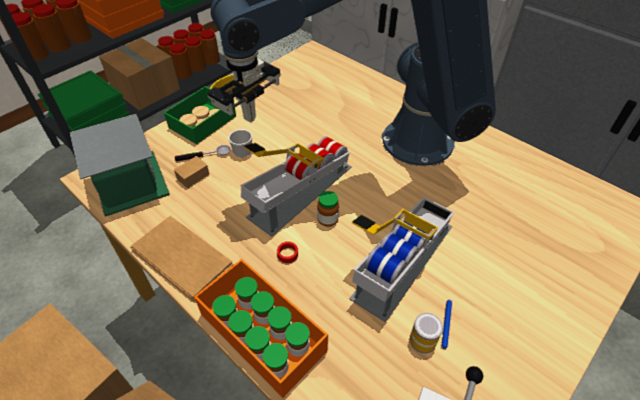

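Two tins are at the foot, the third is behind the shut gate, the lever is fully up, and nothing else has moved.

```bash
python3 -c "
from rig import job_done
print(job_done())"
```

```text
the job is handed in; nothing more can be done
None
```

I pressed the red lane's lever pad down to its stop with shut fingertips, let it come fully back up, then pressed and released it once more. The upward force was about 21 N on the first press and 12 N on the second.

The last pictures show two red tins at the foot of the lane and the third waiting behind the shut gate. The red lever is back at rest with the gripper about 90 mm above it. The blue lane and the loose things on the bench look unmoved. The job was handed in at about 10.6 s. No check failed; the two camera measurements of the pad position differed by about 1 cm, and the press worked within that.

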